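# Close the tabs of a picture frame with a stylus

## Task

A picture frame lies face down on a tilting cradle and its row of small steel retaining tabs still stands up along two of its sides. First turn the black knob until the bed is level and let go of it; then take the stylus from its stand and, in one slow, gentle stroke (a few centimetres a second, without lifting off), run its nose along the seam from the knob end of the long side, round the corner and along the short side, so that every tab is pressed flat. Put the stylus back upright in its stand, with the bed still level; touch the tabs only with the stylus and leave the other things on the table where they are.

Things in the scene. Friction and masses are not known exactly. Their poses are not given: they have to be found in the camera images.
- cradle: Plywood framing cradle fixed to the table, 280 mm (its y) by 200 mm (its x), with a tongue to y = +225 mm that bears the knob. Origin on the table under the middle of the frame; z up. Hinged on it is a grey bed, 215 x 262 mm, bearing the wooden frame (180 mm in x, 210 in y), whose 14 mm wide sides rise 8 mm above the tabs' flat level; the cardboard back lies 6 mm below that level.
- bed (a joint): Tilt of the bed in rad about its hinge (a line along cradle x at cradle y = -135 mm, 50 mm above the table). 0 is level, negative: the knob end (+y) hangs low. Moves only with the knob: bed = knob / 12. It holds by friction; leaning on its free end with 20 N or more pushes it down.
- knob (a joint): Angle in rad of the black levelling knob, about a vertical axis; counter-clockwise from above counts positive and raises the bed. At 0 its grip bar lies along the cradle's x axis and the bed is level; the bar's direction is the cradle's yaw plus this angle. It begins at about -0.6 to -1.3, runs from -1.45 to 0.5, stays where it is left, and needs about 0.4 N m.
- knob_grip (a point): Grip point on the knob's axis (cradle x = 0, y = +185 mm), 90 mm above the table. The grip bar is 64 mm long, 16 mm thick and stands from 68 to 100 mm above the table; below it is a disc 52 mm across.
- seam_start (a point): Point on the bed where the seam begins, 10 mm before the hinge of the first tab, at the height of the tops of the tabs when they lie flat (70 mm above the table when level). Tilts with the bed. At cradle x = -65, y = +60 mm when level. A steel post 12 mm across stands on the bed outside the frame, at cradle x = -110, y = +10 mm; its top is 85 mm above this level.
- seam_corner (a point): Corner of the seam at the same level, at cradle x = -65, y = -80 mm. The first leg runs straight from seam_start to here (140 mm, towards cradle -y) over tabs 0 to 3; the second leg runs from here to seam_end (111 mm, towards cradle +x) over tabs 4 to 6. A second such post stands at cradle x = -110, y = -120 mm.
- seam_end (a point): Point 13 mm past the free end of the last tab, at the same level, at cradle x = +46, y = -80 mm.
- stylus_mid (a point): Centre of the grip of the stylus: a square wooden handle 26 x 26 mm, 69 mm long, whose centre is 90 mm above the tip. Under the handle is a round steel collar 42 mm across and 6 mm thick, then a steel shank 12 mm across and 50 mm long with a round nose. Loose, 0.15 kg, 125 mm long in all; its z axis points from tip to handle, its x and y are square to the handle's flats.
- stylus_tip (a point): Lowest point of the stylus's round nose (6 mm radius), 90 mm below stylus_mid.
- stand_hole (a point): Centre of the mouth of the stylus stand, a fixed wooden block 64 x 64 mm and 55 mm high with a 23 mm square through hole. The stylus stands upright in it, collar resting on the block's top (tip 5 mm above the table, stylus_mid 40 mm above this point). The handle's flats are at first square with the block.
- pencil_pot: Loose aluminium pencil pot, 68 mm across, 85 mm high, pencils standing up to 145 mm; origin under its centre. A bystander.
- glue: Loose white glue bottle, 56 mm across, 160 mm high; origin under its centre. A bystander.
- mug: Loose white mug, 80 mm across, 95 mm high, handle towards its +y; origin under its centre. A bystander.
- tape: Loose roll of clear tape lying flat, 80 mm across, 24 mm high; origin under its centre. A bystander.
- stapler: Loose black stapler, 150 x 38 x 55 mm, lying along its x; origin under its centre. A bystander.
- intercom: Loose white desk unit, 160 x 110 x 35 mm; origin under its centre. A bystander.
- tab0 (a joint): Angle in rad of retaining tab 0 in the order of the stroke (first leg): a steel flap 24 mm long and 14 mm wide centred on the seam, 27 mm from one tab to the next, hinged at the end nearer seam_start along the seam. 0 is flat, positive is free end up (0.45 rad: 10 mm up). It stays where it is left, bent by 1 to 5 N; it yields to -0.1 before its stop.
- tab1 (a joint): Angle in rad of retaining tab 1 in the order of the stroke (first leg): a steel flap 24 mm long and 14 mm wide centred on the seam, 27 mm from one tab to the next, hinged at the end nearer seam_start along the seam. 0 is flat, positive is free end up (0.45 rad: 10 mm up). It stays where it is left, bent by 1 to 5 N; it yields to -0.1 before its stop.
- tab2 (a joint): Angle in rad of retaining tab 2 in the order of the stroke (first leg): a steel flap 24 mm long and 14 mm wide centred on the seam, 27 mm from one tab to the next, hinged at the end nearer seam_start along the seam. 0 is flat, positive is free end up (0.45 rad: 10 mm up). It stays where it is left, bent by 1 to 5 N; it yields to -0.1 before its stop.
- tab3 (a joint): Angle in rad of retaining tab 3 in the order of the stroke (first leg): a steel flap 24 mm long and 14 mm wide centred on the seam, 27 mm from one tab to the next, hinged at the end nearer seam_start along the seam. 0 is flat, positive is free end up (0.45 rad: 10 mm up). It stays where it is left, bent by 1 to 5 N; it yields to -0.1 before its stop.
- tab4 (a joint): Angle in rad of retaining tab 4 in the order of the stroke (second leg): a steel flap 24 mm long and 14 mm wide centred on the seam, 27 mm from one tab to the next, hinged at the end nearer seam_start along the seam. 0 is flat, positive is free end up (0.45 rad: 10 mm up). It stays where it is left, bent by 1 to 5 N; it yields to -0.1 before its stop.
- tab5 (a joint): Angle in rad of retaining tab 5 in the order of the stroke (second leg): a steel flap 24 mm long and 14 mm wide centred on the seam, 27 mm from one tab to the next, hinged at the end nearer seam_start along the seam. 0 is flat, positive is free end up (0.45 rad: 10 mm up). It stays where it is left, bent by 1 to 5 N; it yields to -0.1 before its stop.
- tab6 (a joint): Angle in rad of retaining tab 6 in the order of the stroke (second leg): a steel flap 24 mm long and 14 mm wide centred on the seam, 27 mm from one tab to the next, hinged at the end nearer seam_start along the seam. 0 is flat, positive is free end up (0.45 rad: 10 mm up). It stays where it is left, bent by 1 to 5 N; it yields to -0.1 before its stop.
Not all that is in view belongs to the job. What is shaped like the part that bears stylus_mid but green or purple is not meant. Of the things that look like the part that bears stand_hole, take the one that is nearest to the robot's base at the start.

How it is judged (in metres and radians):
On the way, in this order (a step that is already met when the one before it is completed fails the run):
1. the bed is level and the knob let go (value of joint bed between -0.015 and 0.015 rad and contact force between the fingers and knob below 0.1 N), for 0.3 s.
2. the first tab is pressed flat (value of joint tab0 below 0.18 rad), for 0.05 s.
3. the stroke has reached the corner: tabs 0 to 3 flat (value of joint each of tab0, tab1, tab2, tab3 below 0.18 rad), for 0.05 s.
4. all the tabs are flat (all of step 3 and value of joint each of tab4, tab5, tab6 below 0.18 rad), for 0.1 s.
At the end, for the whole second after the job is handed in: All seven tabs are within 0.18 rad of flat, or pressed below flat; the bed is level within 0.015 rad; the stylus stands at rest in its stand: tip within 12 mm of the hole's axis, collar on the block (height within 5 mm), upright within 0.1 rad (all of step 4 and value of joint bed between -0.015 and 0.015 rad and horizontal distance between stylus_tip and stand_hole below 0.012 m and z of stylus_mid in the frame of stand_hole between 0.035 and 0.045 m and angle between stylus_mid's own z axis and vertical below 0.1 rad and linear speed of stylus below 0.02 m/s); the robot touches nothing.
It fails at once if the stylus is lifted more than 20 mm off the seam in mid-stroke (first tab flat, last tab not yet) (value of joint tab0 below 0.18 rad and not (value of joint tab6 below 0.18 rad) and z of stylus_tip in the frame of seam_start above 0.02 m).
It fails at once if the stylus moves faster than 0.15 m/s while it touches the frame or its tabs (contact force between stylus and bed above 0.5 N and linear speed of stylus above 0.15 m/s).
It fails at once if the stylus presses on the frame or its tabs with more than 30 N (contact force between stylus and bed above 30 N).
It fails at once if the fingers touch a tab (contact force between the fingers and tab0 above 0.5 N or contact force between the fingers and tab1 above 0.5 N or contact force between the fingers and tab2 above 0.5 N or contact force between the fingers and tab3 above 0.5 N or contact force between the fingers and tab4 above 0.5 N or contact force between the fingers and tab5 above 0.5 N or contact force between the fingers and tab6 above 0.5 N).
It fails at once if a bystander is moved by more than 20 mm or tipped (distance of any of pencil_pot, glue, mug, tape, stapler, intercom from where it was at the start of the episode above 0.02 m or angle between any of pencil_pot, glue, mug, tape, stapler, intercom's own z axis and vertical above 0.3 rad).
It also fails if it takes over 72 s, if anything falls off the work surface, if the arm or the gripper's body presses on something with over 40 N, if the wrist force passes 120 N, or if a joint passes its speed limit or range.

## Robot

A 6-joint arm with a two-finger parallel gripper is mounted at the origin on the work surface. World frame = base frame: x ahead of the robot, y to its left, z up, the work surface at z = 0. Lengths are in m, angles in degrees, forces in N, time in s.
With the tool pointing down it reaches from about 0.325 to 0.75 m from the base axis. Payload 7.6 kg.
Tool frame: the origin (TCP) lies between the finger pads; the fingertips stand 14 mm ahead of it and the grasp point (between the pads) lies 5 mm behind it (manip.tip_reach is the distance from the TCP to the fingertips, in m); z points along the fingers, y is the line along which they close (so a half turn about z gives the same grasp; the last joint's range is limited). The gripper opens to 85 mm and grips with 20 to 120 N. Pads are 22 mm wide; open, the fingers measure 114 mm over their backs; the gripper's body (76 mm by 85 mm) begins 54 mm behind the grasp point. The pads swing forward as they close: fully open they stand 13 mm farther back than shut.
Start: joints at [72.118, 2.991, 80.254, -0, 96.75, -4.028], TCP at [0.126, 0.51, 0.245] pointing down, gripper open.
Joint ranges: [-166.34, 166.34], [-52.06, 124.39], [6.96, 135.62], [-60.46, 240.46], [14.63, 156.25], [-167.68, 167.68]. Speed limits (degrees/s): [147.25, 147.25, 172.46, 180, 180, 180].

## Interface

Orientations are given as [roll, pitch, yaw] about the fixed x, y, z axes, in that order (R = Rz(yaw) Ry(pitch) Rx(roll)).
In Python, from bench import manip gives the robot as it stands.
- The arm moves only by the tool jog_arm, never from a script. Its argument "plan" is one flat list of numbers, 6 for each row, row after row: the shift along the tool's x, y, z in mm, then the turn, a rotation vector about the tool's x, y, z in rad. A call has exactly 5 rows; each row shifts and turns the commanded pose from where the row before left it, along the tool's axes as they then stand; what a row does not reach is not made up. A row lasts 1/12 s, in which the tool goes at most 41.7 mm and 7.16 degrees, less where a joint would pass 70% of its speed; a pose out of reach is approached as far as the arm can. A call is refused whole if a number of a shift passes 41.7 or a number of a turn 0.125, either way. A call with a gripper value outside its range is refused whole. "claw" is the opening, from 0 (shut) to 1 (fully open), set as the call begins (left out, the last holds). The fingers move at their own pace and stop on an object; the grip force is fixed at half the most. Time passes only in rows, so rows that do not move let the fingers close, or fill a call up. It gives the time, the measured TCP pose, the force, the opening and the grip force at its end, in the units of the state.
- manip.read_state(): the state, without advancing time (a new reading comes with each control period).
- manip.grab_frame(name): name is "scene" or "top" or "wrist"; returns (picture, depth): 420x560x3 uint8, blue, green, red; 420x560 float32, m along the optical axis (not along the pixel's ray), 0 where there is no reading.
- manip.camera_params(name): a dict with "fov_y" (degrees; the focal length in pixels is half the picture's height over the tangent of half this angle, whatever the lens; pixels are square), "cx", "cy" (the principal point, pixels), "D" ([k1, k2, p1, p2, k3] as OpenCV has them; the pictures are not rectified), "R" (3x3) and "t" (3): a world point X has camera coordinates R X + t. Camera axes: x right, y down, z forward; pixel columns grow to the right and rows downward; lengths in m; the calibration is good to about 2 mm. A picture is of the moment at which its call begins: read the wrist's pose just before it. camera_params takes no time and is no camera call; for the wrist camera it gives the pose at the moment of the call.
- manip.job_done(): hands the job in; it is judged then, once.
Trained networks look in the newest picture that a camera, given by its name, has taken for a name from the list of things; names that differ only in an ending like _2 or _b are one class to them, and where a whole thing is asked for, a point or a joint stands for the part that bears it (a point fixed in the world has none). Each returns a list of dicts, best first, with "p" (0 to 1); they miss things now and then, are a little off and sometimes report something else, mostly with a low value. They report only what shows in the picture. A call takes as long as a camera call. They do not tell look-alikes from the thing itself.
- manip.outline_of(camera, thing): "mask" (420x560 bool, what is visible of it) and "at" ([column, row] in pixels, amid what is visible of it).
The state is a dict: "time": time; "qpos": joint angles; "joint_vel": joint speeds; "joint_torque": joint torques, N m; "ee_pos": TCP position; "tool_rot": TCP orientation; "wrist_force": force on the tool from outside, world axes, zero at the start; "torque": the same for the moment, N m; "finger_gap": finger opening in m; "grasp_force": force on a finger pad.
Only numpy, scipy, OpenCV 4.12 (cv2) and the standard library are available. Lean on these libraries where they do the work, as an engineer would, in place of code of your own. Each camera call takes 0.05 s, during which the arm holds its last target. There are 200 camera calls.

## Working session

There is one attempt and no reset: what is moved stays moved. The work goes in short steps, Python scripts to look and compute and a tool call to move; the robot and the scene stay as the last step left them, time stands still between calls to the robot, and variables do not carry over. Pictures are saved under pics/ and viewed, at most 11 in all, crops included, and the job is handed in when it is done.

Besides the shell and the picture viewer there is one more tool, called after "Call:" by a JSON object that holds its "name" and its "arguments", one argument or row to a line. jog_arm: Moves the arm, as the interface text tells. Its arguments: {"type":"object","properties":{"plan":{"type":"array"},"claw":{"type":"number"}},"required":["plan"]}

```bash
mkdir -p pics; ls; cat > h.py <<'E'
import numpy as np,cv2
from bench import manip
from scipy.spatial.transform import Rotation as Ro
def cam(n):
    p=manip.camera_params(n); f=210/np.tan(np.radians(p["fov_y"])/2)
    K=np.array([[f,0,p["cx"]],[0,f,p["cy"]],[0,0,1]]); return K,np.array(p["D"],float),np.array(p["R"]),np.array(p["t"])
def world(n,uv,d,c=None):
    K,D,R,t=c or cam(n); uv=np.array(uv,float).reshape(-1,1,2)
    q=cv2.undistortPoints(uv,K,D).reshape(-1,2); d=np.array(d).reshape(-1,1)
    return (np.hstack([q*d,d])-t)@R
def ray_z(n,uv,z,c=None):
    K,D,R,t=c or cam(n); q=cv2.undistortPoints(np.array(uv,float).reshape(-1,1,2),K,D).reshape(-1,2)
    o=-R.T@t; v=np.hstack([q,np.ones((len(q),1))])@R
    return o+v*((z-o[2])/v[:,2])[:,None]
def proj(n,X,c=None):
    K,D,R,t=c or cam(n); return cv2.projectPoints(np.array(X,float).reshape(-1,1,3),cv2.Rodrigues(R)[0],t,K,D)[0].reshape(-1,2)
E
python3 - <<'E'
from h import *
im=[]
for n in("scene","top"):
    c=cam(n);p,d=manip.grab_frame(n);cv2.imwrite(f"pics/{n}0.png",p);np.savez(f"{n}0.npz",p=p,d=d)
    print(n,np.round(c[0][0,0]),np.round(-c[2].T@c[3],3))
    for th in("stylus_mid","stand_hole","knob","cradle","pencil_pot","glue","mug","tape","stapler","intercom"):
        for o in manip.outline_of(n,th):
            m=o["mask"]&(d>0); 
            if m.sum()<5: continue
            v,u=np.nonzero(m); W=world(n,np.c_[u,v],d[m],c)
            print(th,round(o["p"],2),np.round(o["at"]),"med",np.round(np.median(W,0),3),"min",np.round(W.min(0),3),"max",np.round(W.max(0),3))
s=manip.read_state();print({k:np.round(v,3) for k,v in s.items()})
E
```

```text
pics
scene 522.0 [ 1.645 -0.539  1.101]
stylus_mid 0.71 [160. 248.] med [ 0.489 -0.344  0.095] min [ 0.351 -0.363  0.003] max [ 0.502 -0.302  0.135]
stylus_mid 0.55 [147. 235.] med [ 0.392 -0.376  0.079] min [ 0.201 -0.395 -0.005] max [ 0.409 -0.333  0.129]
stylus_mid 0.52 [192. 234.] med [ 0.453 -0.25   0.087] min [ 0.405 -0.268  0.001] max [ 0.468 -0.229  0.129]
stylus_mid 0.23 [351. 225.] med [0.637 0.201 0.083] min [0.56  0.172 0.001] max [0.657 0.281 0.107]
stand_hole 0.95 [170. 261.] med [ 0.504 -0.341  0.048] min [ 0.389 -0.38   0.   ] max [ 0.662 -0.294  0.16 ]
stand_hole 0.82 [214. 283.] med [ 0.632 -0.253  0.049] min [ 0.545 -0.287 -0.003] max [ 0.655 -0.214  0.062]
stand_hole 0.35 [108. 292.] med [ 0.523 -0.532  0.042] min [ 0.45  -0.616 -0.003] max [ 0.646 -0.469  0.143]
knob 0.71 [294. 251.] med [0.63  0.019 0.052] min [ 0.33  -0.136 -0.005] max [0.721 0.281 0.158]
knob 0.69 [351. 224.] med [0.637 0.201 0.085] min [0.614 0.172 0.063] max [0.653 0.234 0.107]
cradle 0.83 [294. 250.] med [0.629 0.02  0.052] min [ 0.337 -0.135 -0.005] max [0.721 0.31  0.156]
cradle 0.72 [173
[... 2767 characters left out ...]
0.014] max [0.721 0.198 0.158]
intercom 0.6 [399. 164.] med [ 0.647 -0.366  0.103] min [ 0.629 -0.402 -0.002] max [ 0.685 -0.344  0.164]
{'time': np.float64(1.1), 'qpos': array([ 7.2119e+01,  2.9890e+00,  8.0254e+01, -1.0000e-03,  9.6749e+01,
       -4.0280e+00]), 'joint_vel': array([ 0.051,  0.013, -0.08 ,  0.025,  0.047,  0.031]), 'joint_torque': array([-0.0000e+00, -3.8156e+01, -3.6030e+01, -0.0000e+00,  1.0000e-03,
        0.0000e+00]), 'ee_pos': array([0.126, 0.51 , 0.245]), 'tool_rot': array([1.79993e+02, 2.00000e-03, 1.66147e+02]), 'wrist_force': array([ 0.074, -0.336,  0.16 ]), 'torque': array([ 0.041, -0.02 ,  0.01 ]), 'grasp_force': np.float64(0.0), 'finger_gap': np.float64(0.085)}
```

```bash
python3 - <<'E'
import cv2
t=cv2.imread("pics/top0.png")[90:310,80:480];s=cv2.imread("pics/scene0.png")[150:340,80:460]
cv2.imwrite("pics/t0c.png",cv2.resize(t,None,fx=2,fy=2,interpolation=3));cv2.imwrite("pics/s0c.png",cv2.resize(s,None,fx=2.1,fy=2.1,interpolation=3))
E
```

```text
(no output)
```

View pics/t0c.png

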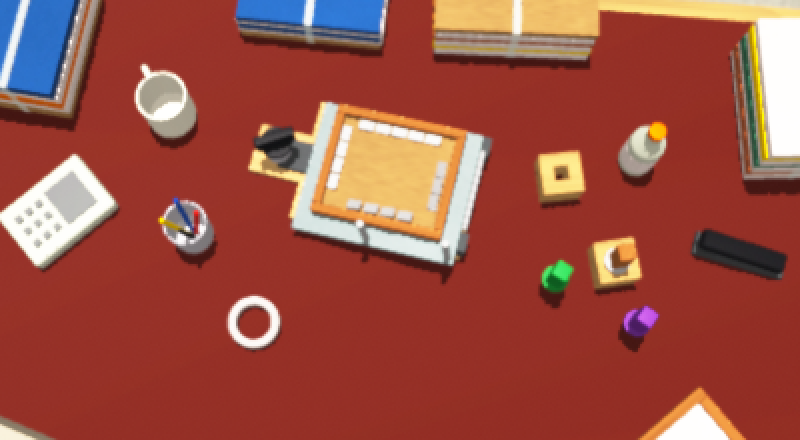

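View pics/s0c.png

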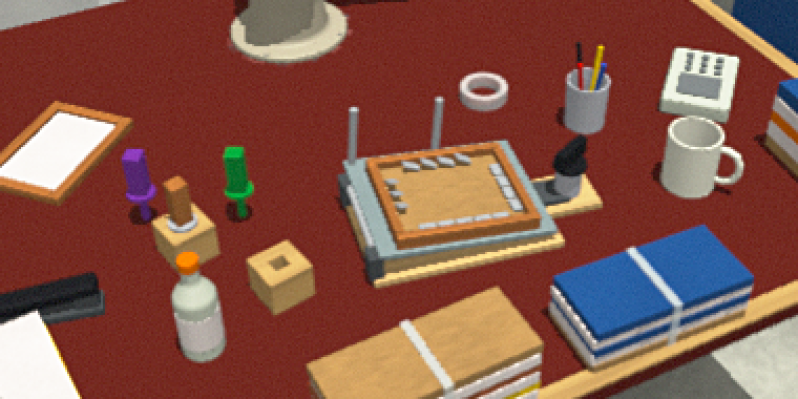

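Orange stylus stands in the stand at top (392,219), world ≈(0.47,-0.335), 0.58 m from the base; the empty stand at (360,176) is 0.65 m away, so the first is meant. Green (358,224) and purple (399,247) are decoys. Next is the cradle pose.

```bash
cat >> h.py <<'E'
def frame_fit(n,p,d,c,lo=(0.42,-0.2),hi=(0.76,0.16)):
    hsv=cv2.cvtColor(p,cv2.COLOR_BGR2HSV); m=cv2.inRange(hsv,(6,130,90),(16,255,255))
    m=(m>0)&(d>0); v,u=np.nonzero(m); W=world(n,np.c_[u,v],d[m],c)
    k=(W[:,0]>lo[0])&(W[:,0]<hi[0])&(W[:,1]>lo[1])&(W[:,1]<hi[1])&(W[:,2]>0.04)&(W[:,2]<0.1)
    W=W[k]; return W
E
python3 - <<'E'
from h import *
for n in("top","scene"):
    z=np.load(n+"0.npz");c=cam(n)
    W=frame_fit(n,z["p"],z["d"],c)
    A=np.c_[W[:,:2],np.ones(len(W))];pl=np.linalg.lstsq(A,W[:,2],rcond=None)[0]
    r=cv2.minAreaRect(W[:,:2].astype(np.float32));print(n,len(W),pl,r)
    # posts/knob: points by height
    v,u=np.nonzero(z["d"]>0);X=world(n,np.c_[u,v],z["d"][v,u],c)
    k=(X[:,2]>0.112)&(X[:,2]<.17)&(X[:,0]>.4)&(X[:,0]<.72)&(abs(X[:,1])<.2);print("posts",np.round(X[k],3).tolist()[:40])
    k=(X[:,2]>0.085)&(X[:,2]<.106)&(X[:,0]>.55)&(X[:,0]<.75)&(X[:,1]>.13)&(X[:,1]<.27)
    print("knob",k.sum(),np.round(X[k].mean(0),3),np.linalg.svd(X[k][:,:2]-X[k][:,:2].mean(0))[2][0], cv2.minAreaRect(X[k][:,:2].astype(np.float32)))
    print(np.round(X[k][::max(1,k.sum()//15)],3).tolist())
E
```

```text
top 1096 [-0.01019357 -0.07752922  0.07114107] ((0.5960848927497864, 0.02250378578901291), (0.20775534212589264, 0.18414297699928284), 79.95809936523438)
posts [[0.493, 0.06, 0.139], [0.493, 0.057, 0.143], [0.494, 0.054, 0.138], [0.489, 0.063, 0.142], [0.489, 0.059, 0.144], [0.49, 0.057, 0.141], [0.49, 0.054, 0.143], [0.486, 0.062, 0.143], [0.485, 0.059, 0.151], [0.488, 0.057, 0.138], [0.488, 0.054, 0.138], [0.492, 0.051, 0.118], [0.483, 0.059, 0.143], [0.484, 0.056, 0.141], [0.486, 0.054, 0.132], [0.489, 0.051, 0.119], [0.486, 0.06, 0.118], [0.485, 0.057, 0.123], [0.485, 0.054, 0.122], [0.487, 0.051, 0.115], [0.473, -0.068, 0.153], [0.472, -0.071, 0.156], [0.47, -0.065, 0.151], [0.471, -0.068, 0.149], [0.47, -0.071, 0.151], [0.469, -0.074, 0.158], [0.466, -0.065, 0.153], [0.467, -0.068, 0.152], [0.467, -0.071, 0.155], [0.468, -0.074, 0.148], [0.464, -0.066, 0.15], [0.465, -0.069, 0.147], [0.464, -0.071, 0.154], [0.465, -0.074, 0.15], [0.464, -0.066, 0.136], [0.462, -0.069, 0.148], [0.462, -0.072, 0.15], [0.464, -0.075, 0.139], [0.462, -0.07, 0.133], [0.462, -0.073, 0.135]]
knob 122 
[... 1455 characters left out ...]
068, 0.152], [0.47, -0.063, 0.148], [0.488, 0.054, 0.119], [0.496, 0.053, 0.125], [0.494, 0.058, 0.122], [0.49, 0.063, 0.118], [0.471, -0.073, 0.148]]
knob 113 [0.633 0.201 0.097] [-0.38627615  0.92238318] ((0.6301324367523193, 0.20404519140720367), (0.017917990684509277, 0.06743700057268143), 24.699176788330078)
[[0.609, 0.228, 0.097], [0.624, 0.226, 0.104], [0.621, 0.228, 0.098], [0.628, 0.219, 0.102], [0.629, 0.212, 0.101], [0.627, 0.198, 0.101], [0.629, 0.227, 0.092], [0.632, 0.21, 0.097], [0.634, 0.194, 0.1], [0.635, 0.179, 0.102], [0.641, 0.2, 0.099], [0.643, 0.184, 0.102], [0.637, 0.178, 0.096], [0.636, 0.175, 0.093], [0.642, 0.197, 0.089], [0.641, 0.172, 0.09], [0.648, 0.176, 0.085]]
```

Call:
{"name": "jog_arm", "arguments": {
  "plan": [-37.5,-11.9,4,0,0,0,-37.5,-11.9,4,0,0,0,-37.5,-11.9,4,0,0,0,-37.5,-11.9,4,0,0,0,-37.5,-11.9,4,0,0,0]
}}

```text
time: 1.52
ee_pos: [0.2948, 0.4059, 0.2253]
tool_rot: [180.0, 0.0, 166.2]
wrist_force: [0.1, 0.5, -0.3]
finger_gap: 0.0855
grasp_force: 0.0
```

Call:
{"name": "jog_arm", "arguments": {
  "plan": [-37.5,-11.9,4,0,0,0,-37.5,-11.9,4,0,0,0,-37.5,-11.9,4,0,0,0,-37.5,-11.9,4,0,0,0,-37.5,-11.9,4,0,0,0]
}}

```text
time: 1.93
ee_pos: [0.4628, 0.3031, 0.2053]
tool_rot: [180.0, 0.0, 166.1]
wrist_force: [0.8, 0.3, 0.3]
finger_gap: 0.0853
grasp_force: 0.0
```

Call:
{"name": "jog_arm", "arguments": {
  "plan": [-37.5,-11.9,4,0,0,0,-37.5,-11.9,4,0,0,0,-37.5,-11.9,4,0,0,0,-37.5,-11.9,4,0,0,0,-37.5,-11.9,4,0,0,0]
}}

```text
time: 2.35
ee_pos: [0.6306, 0.2004, 0.185]
tool_rot: [180.0, -0.0, 166.1]
wrist_force: [-0.4, 0.8, 1.5]
finger_gap: 0.0854
grasp_force: 0.0
```

Call:
{"name": "jog_arm", "arguments": {
  "plan": [0,0,0,0,0,0.12,0,0,0,0,0,0.12,0,0,0,0,0,0.12,0,0,0,0,0,0.12,0,0,0,0,0,0.12]
}}

```text
time: 2.77
ee_pos: [0.6292, 0.2016, 0.185]
tool_rot: [-180.0, -0.0, 131.4]
wrist_force: [-0.3, -0.2, 0.5]
finger_gap: 0.0856
grasp_force: 0.0
```

Call:
{"name": "jog_arm", "arguments": {
  "plan": [0,0,0,0,0,0.112,0,0,0,0,0,0.112,0,0,0,0,0,0.112,0,0,0,0,0,0,0,0,0,0,0,0]
}}

```text
time: 3.18
ee_pos: [0.6291, 0.2018, 0.1852]
tool_rot: [-180.0, -0.0, 112.7]
wrist_force: [-0.3, 0.5, -0.1]
finger_gap: 0.0853
grasp_force: 0.0
```

```bash
python3 - <<'E'
from h import *
s=manip.read_state();print(s["time"],np.round(s["ee_pos"],4),np.round(s["tool_rot"],2))
c=cam("wrist");p,d=manip.grab_frame("wrist");cv2.imwrite("pics/w1.png",p);np.savez("w1.npz",p=p,d=d)
print(np.round(-c[2].T@c[3],3),np.round(c[2],3).tolist(),c[0][0,0])
v,u=np.nonzero(d>0);X=world("wrist",np.c_[u,v],d[v,u],c)
k=(X[:,2]>0.09)&(X[:,2]<.108)&(np.hypot(X[:,0]-.629,X[:,1]-.202)<.05)
print(k.sum(),np.round(X[k].mean(0),4),cv2.minAreaRect(X[k][:,:2].astype(np.float32)))
E
```

```text
3.1833 [0.6291 0.2018 0.1852] [-179.99   -0.    112.71]
[0.597 0.278 0.315] [[0.922, 0.386, 0.0], [0.366, -0.873, 0.322], [0.124, -0.297, -0.947]] 377.3737703608725
2611 [0.6255 0.2072 0.1004] ((0.6263226270675659, 0.20488262176513672), (0.015690531581640244, 0.0635003075003624), 23.1043701171875)
```

View pics/w1.png

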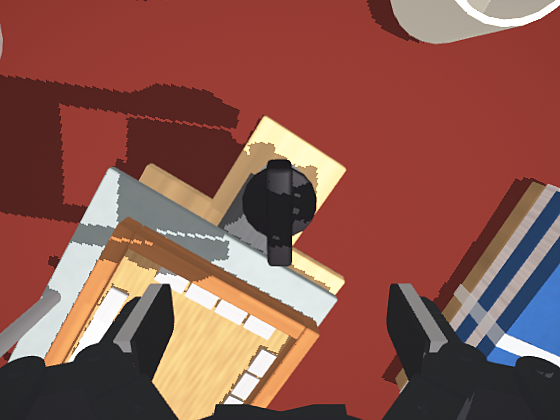

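Bar at (279,215), 113°; nearly centred between the fingers. Descend, close.

Call:
{"name": "jog_arm", "arguments": {
  "plan": [2.5,-1,27,0,0,0,0,0,30,0,0,0,0,0,30,0,0,0,0,0,10,0,0,0,0,0,0,0,0,0],
  "claw": 0.6
}}

```text
time: 3.65
ee_pos: [0.6254, 0.2032, 0.0845]
tool_rot: [-179.6, -0.1, 112.6]
wrist_force: [0.7, -0.4, -0.3]
finger_gap: 0.051
grasp_force: 0.0
```

Call:
{"name": "jog_arm", "arguments": {
  "plan": [0,0,0,0,0,0,0,0,0,0,0,0,0,0,0,0,0,0,0,0,0,0,0,0,0,0,0,0,0,0],
  "claw": 0
}}

```text
time: 4.07
ee_pos: [0.6278, 0.2038, 0.0915]
tool_rot: [179.9, 0.0, 112.6]
wrist_force: [-5.1, -1.9, 5.3]
finger_gap: 0.0148
grasp_force: 59.7
```

Call:
{"name": "jog_arm", "arguments": {
  "plan": [0,0,0,0,0,0,0,0,0,0,0,0,0,0,0,0,0,0,0,0,0,0,0,0,0,0,0,0,0,0]
}}

```text
time: 4.48
ee_pos: [0.6278, 0.2037, 0.0915]
tool_rot: [179.9, 0.0, 112.6]
wrist_force: [-4.6, -2.7, 6.8]
finger_gap: 0.0151
grasp_force: 59.7
```

Call:
{"name": "jog_arm", "arguments": {
  "plan": [0,0,0,0,0,-0.05,0,0,0,0,0,-0.07,0,0,0,0,0,-0.08,0,0,0,0,0,-0.08,0,0,0,0,0,-0.08]
}}

```text
time: 4.9
ee_pos: [0.6281, 0.204, 0.0915]
tool_rot: [179.8, 0.1, 133.3]
wrist_force: [-2.8, -0.5, 4.8]
finger_gap: 0.0149
grasp_force: 59.4
```

Call:
{"name": "jog_arm", "arguments": {
  "plan": [0,0,0,0,0,-0.08,0,0,0,0,0,-0.08,0,0,0,0,0,-0.08,0,0,0,0,0,-0.08,0,0,0,0,0,-0.08]
}}

```text
time: 5.32
ee_pos: [0.6284, 0.2044, 0.0915]
tool_rot: [179.8, 0.2, 156.3]
wrist_force: [-1.1, 2.5, 4.0]
finger_gap: 0.015
grasp_force: 59.2
```

Call:
{"name": "jog_arm", "arguments": {
  "plan": [0,0,0,0,0,-0.08,0,0,0,0,0,-0.08,0,0,0,0,0,-0.05,0,0,0,0,0,-0.02,0,0,0,0,0,0]
}}

```text
time: 5.73
ee_pos: [0.6284, 0.2047, 0.0915]
tool_rot: [179.8, 0.2, 169.3]
wrist_force: [-0.1, 2.7, 6.8]
finger_gap: 0.0143
grasp_force: 59.6
```

```bash
python3 - <<'E'
from h import *
s=manip.read_state();print(s["time"],np.round(s["ee_pos"],4),np.round(s["tool_rot"],2))
for n in("top","scene"):
    c=cam(n);p,d=manip.grab_frame(n)
    W=frame_fit(n,p,d,c)
    A=np.c_[W[:,:2],np.ones(len(W))];k=np.ones(len(W),bool)
    for _ in range(4):
        pl=np.linalg.lstsq(A[k],W[k,2],rcond=None)[0];r=W[:,2]-A@pl;k=abs(r)<.005
    print(n,k.sum(),pl,A[k].mean(0)@pl,cv2.minAreaRect(W[:,:2].astype(np.float32)))
E
```

```text
5.7333 [0.6284 0.2047 0.0915] [179.81   0.24 169.28]
top 744 [ 0.00144407 -0.00175631  0.07479675] 0.07562124663923975 ((0.5951212048530579, 0.02062920480966568), (0.2094966620206833, 0.18328391015529633), 80.34081268310547)
scene 774 [-0.01268904 -0.00286552  0.08418561] 0.0764919037579868 ((0.5969686508178711, 0.021611660718917847), (0.20945510268211365, 0.18646468222141266), 79.73103332519531)
```

Call:
{"name": "jog_arm", "arguments": {
  "plan": [0,0,0,0,0,0,0,0,0,0,0,0,0,0,0,0,0,0,0,0,0,0,0,0,0,0,0,0,0,0],
  "claw": 0.5
}}

```text
time: 6.25
ee_pos: [0.6271, 0.2035, 0.0881]
tool_rot: [-180.0, -0.0, 169.2]
wrist_force: [0.9, 1.2, 0.1]
finger_gap: 0.0426
grasp_force: 0.0
```

Call:
{"name": "jog_arm", "arguments": {
  "plan": [0,0,-20,0,0,0,0,0,-35,0,0,0,0,0,-40,0,0,0,0,0,-40,0,0,0,0,0,-25,0,0,0]
}}

```text
time: 6.67
ee_pos: [0.6277, 0.2037, 0.2536]
tool_rot: [179.9, 0.3, 169.2]
wrist_force: [1.1, -0.7, 0.7]
finger_gap: 0.0426
grasp_force: 0.0
```

Call:
{"name": "jog_arm", "arguments": {
  "plan": [-2,-40,0,0,0,0,-2,-40,0,0,0,0,-2,-40,0,0,0,0,-2,-40,0,0,0,0,-2,-40,0,0,0,0],
  "claw": 1
}}

```text
time: 7.08
ee_pos: [0.599, 0.0036, 0.2482]
tool_rot: [-180.0, -0.0, 169.3]
wrist_force: [1.2, 0.7, -0.2]
finger_gap: 0.0853
grasp_force: 0.0
```

Call:
{"name": "jog_arm", "arguments": {
  "plan": [0,0,0,0,0,0,0,0,0,0,0,0,0,0,0,0,0,0,0,0,0,0,0,0,0,0,0,0,0,0]
}}

```text
time: 7.5
ee_pos: [0.5998, 0.0066, 0.2481]
tool_rot: [180.0, -0.0, 169.3]
wrist_force: [0.9, -0.1, 0.4]
finger_gap: 0.0853
grasp_force: 0.0
```

```bash
python3 - <<'E'
from h import *
s=manip.read_state();print(s["time"],np.round(s["ee_pos"],4),np.round(s["tool_rot"],2))
n="wrist";c=cam(n);p,d=manip.grab_frame(n);cv2.imwrite("pics/w2.png",p);np.savez("w2.npz",p=p,d=d)
W=frame_fit(n,p,d,c)
A=np.c_[W[:,:2],np.ones(len(W))];k=np.ones(len(W),bool)
for _ in range(4):
    pl=np.linalg.lstsq(A[k],W[k,2],rcond=None)[0];r=W[:,2]-A@pl;k=abs(r)<.004
print(k.sum(),pl,A[k].mean(0)@pl,cv2.minAreaRect(W[k,:2].astype(np.float32)))
v,u=np.nonzero(d>0);X=world(n,np.c_[u,v],d[v,u],c)
k=(X[:,2]>0.09)&(X[:,2]<.17)
for x0 in ((.49,.05),(.468,-.07),(.629,.203)):
    q=k&(np.hypot(X[:,0]-x0[0],X[:,1]-x0[1])<.04);print(x0,q.sum(),np.round(np.median(X[q],0),4) if q.any() else 0)
y=np.radians(-10);R=np.array([[np.cos(y),-np.sin(y)],[np.sin(y),np.cos(y)]]);o=np.array([.5962,.0207])
for a in((-65,60),(-65,-80),(46,-80)):
    w=R@(np.array(a)/1e3)+o; uv=proj(n,[*w,.07],c)[0];print(a,np.round(w,4),np.round(uv));cv2.drawMarker(p,tuple(int(i) for i in uv),(0,0,255),0,10)
cv2.imwrite("pics/w2m.png",p)
E
```

```text
7.5 [0.5998 0.0066 0.2481] [ 1.7999e+02 -1.0000e-02  1.6935e+02]
14935 [-0.00090376 -0.00160955  0.07898385] 0.07841725021911453 ((0.595292329788208, 0.022448070347309113), (0.20971044898033142, 0.18012873828411102), 80.16695404052734)
(0.49, 0.05) 710 [0.4901 0.0495 0.1544]
(0.468, -0.07) 1252 [ 0.4676 -0.0726  0.1414]
(0.629, 0.203) 2169 [0.6235 0.2018 0.1   ]
(-65, 60) [0.5426 0.0911] [372.  98.]
(-65, -80) [ 0.5183 -0.0468] [194. 100.]
(46, -80) [ 0.6276 -0.0661] [205. 231.]
```

View pics/w2m.png

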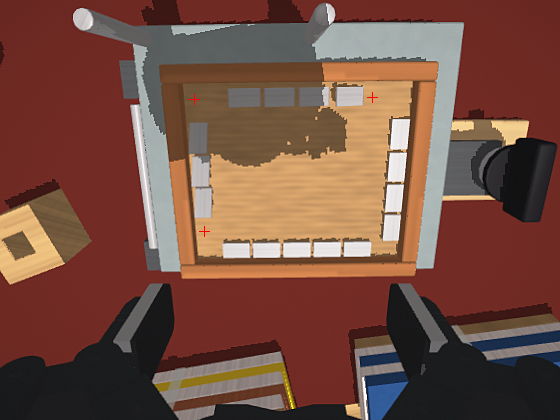

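Markers sit on the tab rows (leg 1 at row 97, leg 2 at column 200), so the cradle pose is good and the bed level. On to the stylus.

Call:
{"name": "jog_arm", "arguments": {
  "plan": [5.5,-35.5,0,0,0,0,5.5,-35.5,0,0,0,0,5.5,-35.5,0,0,0,0,5.5,-35.5,0,0,0,0,5.5,-35.5,0,0,0,0]
}}

```text
time: 7.97
ee_pos: [0.5391, -0.1645, 0.2483]
tool_rot: [180.0, 0.0, 169.3]
wrist_force: [0.8, 0.3, -0.3]
finger_gap: 0.0854
grasp_force: 0.0
```

Call:
{"name": "jog_arm", "arguments": {
  "plan": [5.5,-35.5,0,0,0,0,5.5,-35.5,0,0,0,0,5.5,-35.5,0,0,0,0,5.5,-35.5,0,0,0,0,5.5,-35.5,0,0,0,0]
}}

```text
time: 8.38
ee_pos: [0.4791, -0.334, 0.2483]
tool_rot: [180.0, 0.0, 169.3]
wrist_force: [0.4, -0.5, 0.3]
finger_gap: 0.0856
grasp_force: 0.0
```

Call:
{"name": "jog_arm", "arguments": {
  "plan": [0,0,0,0,0,-0.1,0,0,0,0,0,-0.1,0,0,0,0,0,-0.09,0,0,0,0,0,0,0,0,0,0,0,0]
}}

```text
time: 8.8
ee_pos: [0.4798, -0.3326, 0.2482]
tool_rot: [180.0, -0.0, -174.2]
wrist_force: [0.0, 0.2, 0.3]
finger_gap: 0.0856
grasp_force: 0.0
```

```bash
python3 - <<'E'
from h import *
s=manip.read_state();print(s["time"],np.round(s["ee_pos"],4),np.round(s["tool_rot"],2),np.round(s["qpos"],1))
n="wrist";c=cam(n);p,d=manip.grab_frame(n);cv2.imwrite("pics/w3.png",p);np.savez("w3.npz",p=p,d=d)
v,u=np.nonzero(d>0);X=world(n,np.c_[u,v],d[v,u],c)
hsv=cv2.cvtColor(p,cv2.COLOR_BGR2HSV)[v,u]
k=(np.hypot(X[:,0]-.48,X[:,1]+.335)<.06)
for lo,hi in((.122,.14),(.056,.068),(.047,.0555)):
    q=k&(X[:,2]>lo)&(X[:,2]<hi);print(lo,q.sum(),np.round(X[q].mean(0),4),cv2.minAreaRect(X[q][:,:2].astype(np.float32)))
E
```

```text
8.8 [ 0.4798 -0.3326  0.2482] [ 179.99   -0.   -174.24] [ -38.4   12.5   69.5    0.    98.  -134.1]
0.122 1380 [ 0.478  -0.3407  0.1302] ((0.4793683886528015, -0.34070831537246704), (0.026120102033019066, 0.026014400646090508), 12.369508743286133)
0.056 1877 [ 0.4729 -0.3407  0.0584] ((0.48065951466560364, -0.3407830595970154), (0.06414531171321869, 0.06398091465234756), 12.791505813598633)
0.047 965 [ 0.4713 -0.3411  0.0546] ((0.48079001903533936, -0.34083741903305054), (0.0645272433757782, 0.06415582448244095), 12.844450950622559)
```

View pics/w3.png

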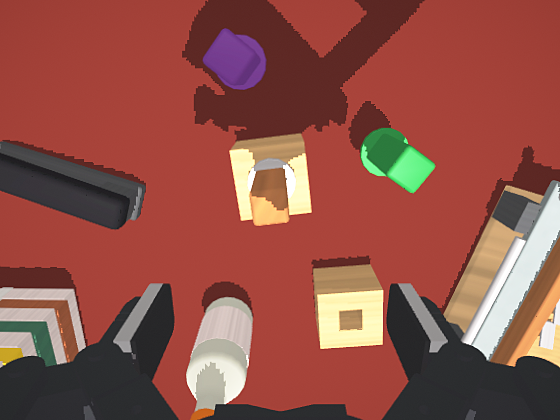

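Orange stylus at (270,190) in the nearest stand (the empty one at (350,310) is farther); green (398,160) and purple (235,58) are decoys. Grasp it.

Call:
{"name": "jog_arm", "arguments": {
  "plan": [0,0,0,0,0,-0.117,1.5,-8,0,0,0,0,0,0,38,0,0,0,0,0,40,0,0,0,0,0,0,0,0,0],
  "claw": 0.8
}}

```text
time: 9.27
ee_pos: [0.4769, -0.3393, 0.1613]
tool_rot: [179.4, -0.5, -167.7]
wrist_force: [-0.7, 1.4, -2.1]
finger_gap: 0.068
grasp_force: 0.0
```

Call:
{"name": "jog_arm", "arguments": {
  "plan": [0,0,30,0,0,0,0,0,30,0,0,0,0,0,20,0,0,0,0,0,0,0,0,0,0,0,0,0,0,0]
}}

```text
time: 9.68
ee_pos: [0.4799, -0.3415, 0.0913]
tool_rot: [180.0, -0.0, -167.5]
wrist_force: [-0.3, -0.1, 0.7]
finger_gap: 0.0684
grasp_force: 0.0
```

Call:
{"name": "jog_arm", "arguments": {
  "plan": [0,0,0,0,0,0,0,0,0,0,0,0,0,0,0,0,0,0,0,0,0,0,0,0,0,0,0,0,0,0],
  "claw": 0
}}

```text
time: 10.1
ee_pos: [0.4804, -0.3418, 0.0923]
tool_rot: [-179.9, 0.1, -167.5]
wrist_force: [0.6, 0.2, 5.3]
finger_gap: 0.0254
grasp_force: 59.9
```

Call:
{"name": "jog_arm", "arguments": {
  "plan": [0,0,0,0,0,0,0,0,0,0,0,0,0,0,0,0,0,0,0,0,0,0,0,0,0,0,0,0,0,0]
}}

```text
time: 10.52
ee_pos: [0.4804, -0.3418, 0.0923]
tool_rot: [-179.9, 0.1, -167.4]
wrist_force: [-0.3, 0.4, 4.9]
finger_gap: 0.0253
grasp_force: 59.9
```

Call:
{"name": "jog_arm", "arguments": {
  "plan": [0,0,-15,0,0,0,0,0,-25,0,0,0,0,0,-30,0,0,0,0,0,-30,0,0,0,0,0,-30,0,0,0]
}}

```text
time: 10.93
ee_pos: [0.4794, -0.3411, 0.2216]
tool_rot: [180.0, -0.0, -167.5]
wrist_force: [-0.1, -0.8, -1.8]
finger_gap: 0.0254
grasp_force: 59.1
```

Call:
{"name": "jog_arm", "arguments": {
  "plan": [0,0,-25,0,0,0,0,0,-15,0,0,0,0,0,0,0,0,0.1,0,0,0,0,0,0.1,0,0,0,0,0,0.1]
}}

```text
time: 11.35
ee_pos: [0.4796, -0.3413, 0.2607]
tool_rot: [-180.0, 0.0, 175.1]
wrist_force: [0.1, 0.2, -2.1]
finger_gap: 0.0254
grasp_force: 59.0
```

Call:
{"name": "jog_arm", "arguments": {
  "plan": [0,0,0,0,0,0.1,0,0,0,0,0,0,0,0,0,0,0,0,0,0,0,0,0,0,0,0,0,0,0,0]
}}

```text
time: 11.77
ee_pos: [0.4796, -0.3413, 0.2602]
tool_rot: [180.0, -0.0, 169.8]
wrist_force: [-1.1, 0.0, -2.0]
finger_gap: 0.0253
grasp_force: 59.0
```

```bash
python3 - <<'E'
from h import *
s=manip.read_state();print(s["time"],np.round(s["ee_pos"],4),np.round(s["tool_rot"],2),s["wrist_force"],s["finger_gap"])
R=Ro.from_euler("xyz",s["tool_rot"],degrees=True).as_matrix()
for n in("scene","top"):
    c=cam(n);p,d=manip.grab_frame(n)
    x=np.array(s["ee_pos"])
    tip=x+[0,0,-.0873]; uv=proj(n,[tip],c)[0];print(n,np.round(uv))
    u,v=[int(i) for i in uv];cr=p[v-60:v+30,u-55:u+55].copy();cv2.drawMarker(cr,(55,60),(0,0,255),0,6)
    cv2.imwrite(f"pics/tip_{n}.png",cr)
a=cv2.imread("pics/tip_scene.png");b=cv2.imread("pics/tip_top.png")
cv2.imwrite("pics/tip.png",cv2.resize(np.hstack([a,b]),None,fx=3.5,fy=3.5,interpolation=2))
E
```

```text
11.7667 [ 0.4796 -0.3413  0.2602] [ 1.7999e+02 -1.0000e-02  1.6975e+02] [-1.11288204  0.02404087 -1.98645623] 0.025305530931056103
scene [160. 225.]
top [397. 212.]
```

View pics/tip.png

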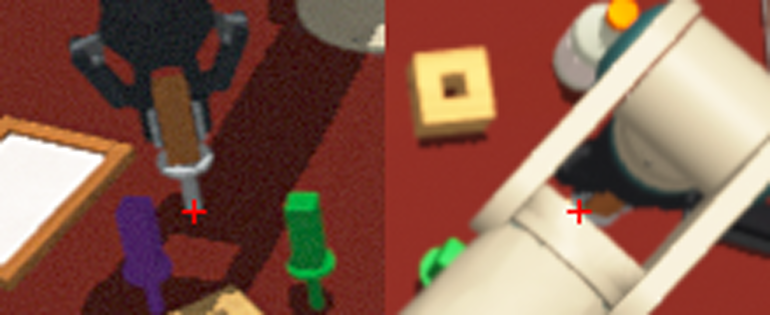

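Tip marker coincides with the shank end, stylus upright. Travel to seam_start.

Call:
{"name": "jog_arm", "arguments": {
  "plan": [1.3,36.4,0,0,0,0,1.3,36.4,0,0,0,0,1.3,36.4,0,0,0,0,1.3,36.4,0,0,0,0,1.3,36.4,0,0,0,0]
}}

```text
time: 12.28
ee_pos: [0.5059, -0.1595, 0.2604]
tool_rot: [180.0, 0.0, 169.7]
wrist_force: [0.6, 0.4, -2.7]
finger_gap: 0.0253
grasp_force: 59.6
```

Call:
{"name": "jog_arm", "arguments": {
  "plan": [1.3,36.4,0,0,0,0,1.3,36.4,0,0,0,0,1.3,36.4,0,0,0,0,1.3,36.4,0,0,0,0,1.3,36.4,0,0,0,0]
}}

```text
time: 12.7
ee_pos: [0.5322, 0.0209, 0.2605]
tool_rot: [180.0, 0.0, 169.7]
wrist_force: [0.6, 0.2, -2.2]
finger_gap: 0.0258
grasp_force: 59.6
```

Call:
{"name": "jog_arm", "arguments": {
  "plan": [1.3,36.4,0,0,0,0,1.3,36.4,0,0,0,0,0,0,0,0,0,0,0,0,0,0,0,0,0,0,0,0,0,0]
}}

```text
time: 13.12
ee_pos: [0.5428, 0.0909, 0.2602]
tool_rot: [-180.0, -0.0, 169.7]
wrist_force: [-0.4, -0.6, -2.3]
finger_gap: 0.0251
grasp_force: 59.7
```

Call:
{"name": "jog_arm", "arguments": {
  "plan": [0,0,25,0,0,0,0,0,30,0,0,0,0,0,20,0,0,0,0,0,10,0,0,0,0,0,0,0,0,0]
}}

```text
time: 13.53
ee_pos: [0.5418, 0.0899, 0.1728]
tool_rot: [-179.9, -0.3, 169.5]
wrist_force: [-0.8, 0.5, -2.2]
finger_gap: 0.0251
grasp_force: 59.8
```

```bash
python3 - <<'E'
from h import *
s=manip.read_state();print(s["time"],np.round(s["ee_pos"],4),np.round(s["tool_rot"],2),np.round(s["wrist_force"],1))
p,d=manip.grab_frame("scene");c=cam("scene")
tip=np.array(s["ee_pos"])+[0,0,-.0873]
for X in ([.5421,.0918,.07],[.5180,-.0461,.07],[.6274,-.0652,.07]):
    u,v=proj("scene",[X],c)[0];cv2.drawMarker(p,(int(u),int(v)),(0,0,255),0,4)
cr=p[180:290,230:390];cv2.imwrite("pics/s4.png",cv2.resize(cr,None,fx=5,fy=5,interpolation=2))
E
```

```text
13.5333 [0.5418 0.0899 0.1728] [-179.92   -0.25  169.55] [-0.8  0.5 -2.2]
```

View pics/s4.png

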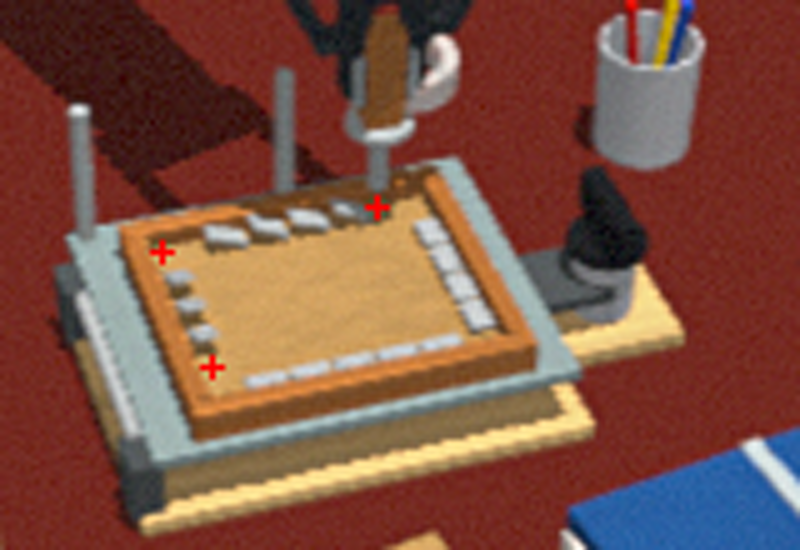

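Stylus nose hangs above seam_start (378,207); tabs clearly raised. Lower and begin the stroke.

Call:
{"name": "jog_arm", "arguments": {
  "plan": [0,0,5,0,0,0,0,0,6,0,0,0,0,0,6,0,0,0,0,0,2,0,0,0,0,0,0,0,0,0]
}}

```text
time: 14.0
ee_pos: [0.5426, 0.0912, 0.1557]
tool_rot: [-180.0, -0.1, 169.6]
wrist_force: [-0.3, -0.2, -1.3]
finger_gap: 0.0252
grasp_force: 59.8
```

Call:
{"name": "jog_arm", "arguments": {
  "plan": [0,-3,0,0,0,0,0,-4,0,0,0,0,0,-4,0,0,0,0,0,-4,0,0,0,0,0,-4,0,0,0,0]
}}

```text
time: 14.42
ee_pos: [0.54, 0.0727, 0.1576]
tool_rot: [179.9, 0.1, 169.7]
wrist_force: [-0.3, 1.9, 1.5]
finger_gap: 0.0255
grasp_force: 60.1
```

Call:
{"name": "jog_arm", "arguments": {
  "plan": [0,-4,0,0,0,0,0,-4,0,0,0,0,0,-4,0,0,0,0,0,-4,0,0,0,0,0,-4,0,0,0,0]
}}

```text
time: 14.83
ee_pos: [0.5364, 0.054, 0.1573]
tool_rot: [179.7, 0.1, 169.7]
wrist_force: [1.8, 8.5, 4.5]
finger_gap: 0.0251
grasp_force: 60.6
```

Call:
{"name": "jog_arm", "arguments": {
  "plan": [0,-4,0,0,0,0,0,-4,0,0,0,0,0,-4,0,0,0,0,0,-4,0,0,0,0,0,-4,0,0,0,0]
}}

```text
time: 15.25
ee_pos: [0.5319, 0.0325, 0.1558]
tool_rot: [-180.0, -0.1, 169.6]
wrist_force: [1.0, 5.7, 1.2]
finger_gap: 0.0254
grasp_force: 60.0
```

Call:
{"name": "jog_arm", "arguments": {
  "plan": [0,-4,0,0,0,0,0,-4,0,0,0,0,0,-4,0,0,0,0,0,-4,0,0,0,0,0,-4,0,0,0,0]
}}

```text
time: 15.67
ee_pos: [0.5284, 0.0128, 0.1561]
tool_rot: [-180.0, -0.0, 169.6]
wrist_force: [0.6, -0.3, -0.8]
finger_gap: 0.0254
grasp_force: 60.1
```

Call:
{"name": "jog_arm", "arguments": {
  "plan": [0,-4,0,0,0,0,0,-4,0,0,0,0,0,-4,0,0,0,0,0,-4,0,0,0,0,0,-4,0,0,0,0]
}}

```text
time: 16.08
ee_pos: [0.5254, -0.0059, 0.157]
tool_rot: [179.9, 0.1, 169.7]
wrist_force: [0.3, 2.0, 0.7]
finger_gap: 0.0253
grasp_force: 60.3
```

Call:
{"name": "jog_arm", "arguments": {
  "plan": [0,-4,0,0,0,0,0,-4,0,0,0,0,0,-4,0,0,0,0,0,-4,0,0,0,0,0,-4,0,0,0,0]
}}

```text
time: 16.5
ee_pos: [0.521, -0.0266, 0.1557]
tool_rot: [-180.0, -0.1, 169.6]
wrist_force: [0.6, 0.2, -1.3]
finger_gap: 0.0255
grasp_force: 59.9
```

Call:
{"name": "jog_arm", "arguments": {
  "plan": [0,-4,0,0,0,0,0,-4,0,0,0,0,0,-4,0,0,0,0,0,-4,0,0,0,0,0,-4,0,0,0,0]
}}

```text
time: 16.92
ee_pos: [0.5178, -0.046, 0.1563]
tool_rot: [180.0, 0.0, 169.6]
wrist_force: [0.7, 1.3, -1.4]
finger_gap: 0.0255
grasp_force: 59.9
```

```bash
python3 - <<'E'
from h import *
s=manip.read_state();print(s["time"],np.round(s["ee_pos"],4),np.round(s["tool_rot"],2),np.round(s["wrist_force"],1))
p,d=manip.grab_frame("scene");cr=p[180:290,230:390];cv2.imwrite("pics/s5.png",cv2.resize(cr,None,fx=5,fy=5,interpolation=2))
E
```

```text
16.9167 [ 0.5178 -0.046   0.1563] [180.     0.   169.64] [ 0.7  1.3 -1.4]
```

View pics/s5.png

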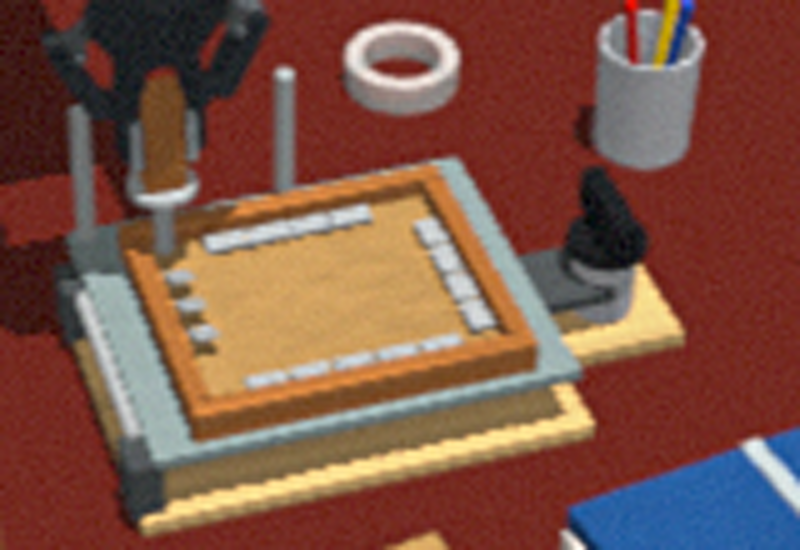

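Tabs 0–3 (strip at 285,228) lie flat; nose is at the corner (165,250). Second leg.

Call:
{"name": "jog_arm", "arguments": {
  "plan": [-3,0,0,0,0,0,-4,0,0,0,0,0,-4,0,0,0,0,0,-4,0,0,0,0,0,-4,0,0,0,0,0]
}}

```text
time: 17.38
ee_pos: [0.5365, -0.0488, 0.1562]
tool_rot: [180.0, -0.1, 169.7]
wrist_force: [-7.9, 1.3, 3.6]
finger_gap: 0.0252
grasp_force: 60.5
```

Call:
{"name": "jog_arm", "arguments": {
  "plan": [-4,0,0,0,0,0,-4,0,0,0,0,0,-4,0,0,0,0,0,-4,0,0,0,0,0,-4,0,0,0,0,0]
}}

```text
time: 17.8
ee_pos: [0.5556, -0.0522, 0.1563]
tool_rot: [180.0, -0.2, 169.7]
wrist_force: [-6.5, 1.2, 1.7]
finger_gap: 0.0255
grasp_force: 60.5
```

Call:
{"name": "jog_arm", "arguments": {
  "plan": [-4,0,0,0,0,0,-4,0,0,0,0,0,-4,0,0,0,0,0,-4,0,0,0,0,0,-4,0,0,0,0,0]
}}

```text
time: 18.22
ee_pos: [0.5765, -0.0563, 0.1562]
tool_rot: [180.0, 0.0, 169.6]
wrist_force: [-0.5, 0.3, -1.2]
finger_gap: 0.0256
grasp_force: 60.1
```

Call:
{"name": "jog_arm", "arguments": {
  "plan": [-4,0,0,0,0,0,-4,0,0,0,0,0,-4,0,0,0,0,0,-4,0,0,0,0,0,-4,0,0,0,0,0]
}}

```text
time: 18.63
ee_pos: [0.5961, -0.0598, 0.1564]
tool_rot: [180.0, 0.0, 169.6]
wrist_force: [-1.3, 0.1, -0.6]
finger_gap: 0.0252
grasp_force: 60.3
```

Call:
{"name": "jog_arm", "arguments": {
  "plan": [-4,0,0,0,0,0,-4,0,0,0,0,0,-4,0,0,0,0,0,-4,0,0,0,0,0,-4,0,0,0,0,0]
}}

```text
time: 19.05
ee_pos: [0.6152, -0.0633, 0.1563]
tool_rot: [180.0, -0.1, 169.6]
wrist_force: [-1.8, -0.1, -0.2]
finger_gap: 0.0248
grasp_force: 60.3
```

Call:
{"name": "jog_arm", "arguments": {
  "plan": [-4,0,0,0,0,0,-4,0,0,0,0,0,-4,0,0,0,0,0,0,0,0,0,0,0,0,0,0,0,0,0]
}}

```text
time: 19.47
ee_pos: [0.6275, -0.0656, 0.1562]
tool_rot: [180.0, 0.1, 169.6]
wrist_force: [-0.2, 0.5, -1.0]
finger_gap: 0.0253
grasp_force: 60.1
```

```bash
python3 - <<'E'
from h import *
s=manip.read_state();print(s["time"],np.round(s["ee_pos"],4),np.round(s["tool_rot"],2),np.round(s["wrist_force"],1))
p,d=manip.grab_frame("scene");cr=p[180:290,230:390];cv2.imwrite("pics/s6.png",cv2.resize(cr,None,fx=5,fy=5,interpolation=2))
E
```

```text
19.4667 [ 0.6275 -0.0656  0.1562] [1.8000e+02 5.0000e-02 1.6964e+02] [-0.2  0.5 -1. ]
```

View pics/s6.png

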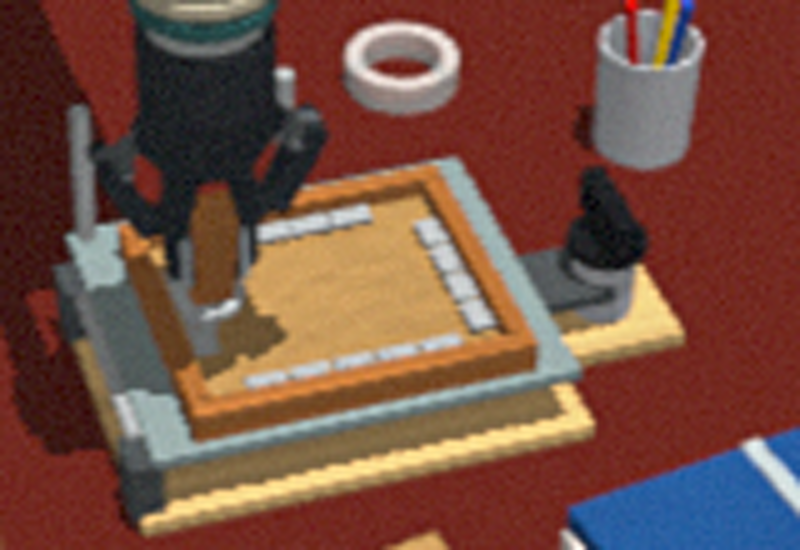

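Nose is at seam_end (205,345); the leg‑2 tabs are hidden. Lift and check.

Call:
{"name": "jog_arm", "arguments": {
  "plan": [0,0,-8,0,0,0,0,0,-20,0,0,0,0,0,-30,0,0,0,0,0,-30,0,0,0,0,0,-16,0,0,0]
}}

```text
time: 19.93
ee_pos: [0.6275, -0.0655, 0.2653]
tool_rot: [180.0, 0.3, 169.6]
wrist_force: [-0.3, -0.3, -0.8]
finger_gap: 0.0255
grasp_force: 60.0
```

Call:
{"name": "jog_arm", "arguments": {
  "plan": [-3,-30,0,0,0,0,-3,-30,0,0,0,0,0,0,0,0,0,0,0,0,0,0,0,0,0,0,0,0,0,0]
}}

```text
time: 20.35
ee_pos: [0.6221, -0.1253, 0.2604]
tool_rot: [180.0, -0.0, 169.6]
wrist_force: [0.8, 0.4, -2.6]
finger_gap: 0.0253
grasp_force: 60.2
```

```bash
python3 - <<'E'
from h import *
s=manip.read_state();print(s["time"],np.round(s["ee_pos"],4),np.round(s["tool_rot"],2),np.round(s["wrist_force"],1))
p,d=manip.grab_frame("scene");c=cam("scene")
x=np.array(s["ee_pos"]);q=np.array([[*x[:2],x[2]+z] for z in(-.0873,-.035,.035)])
for u,v in proj("scene",q,c): cv2.drawMarker(p,(int(u),int(v)),(0,255,255),0,3)
cr=p[150:290,230:390]
w,d=manip.grab_frame("wrist");c=cam("wrist");W=frame_fit("wrist",w,d,c)
A=np.c_[W[:,:2],np.ones(len(W))];k=np.ones(len(W),bool)
for _ in range(4):
    pl=np.linalg.lstsq(A[k],W[k,2],rcond=None)[0];k=abs(W[:,2]-A@pl)<.004
print(k.sum(),pl)
cv2.imwrite("pics/s7.png",np.hstack([cv2.resize(cr,(480,420),interpolation=2),w[:,230:]])[:, :800])
E
```

```text
20.35 [ 0.6221 -0.1253  0.2604] [ 1.7997e+02 -1.0000e-02  1.6963e+02] [ 0.8  0.4 -2.6]
12578 [-0.00011739 -0.00305921  0.07840693]
```

View pics/s7.png

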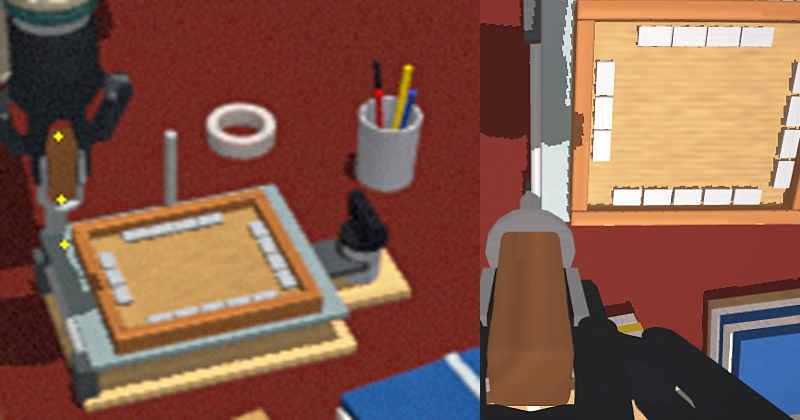

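All seven tabs are flat and the bed is level, but the stylus seems to have pitched a little in the grip. Measure it.

```bash
python3 - <<'E'
from h import *
s=manip.read_state();x=np.array(s["ee_pos"]);R=Ro.from_euler("xyz",s["tool_rot"],degrees=True).as_matrix()
c=cam("wrist");w,d=manip.grab_frame("wrist")
v,u=np.nonzero(d>0);X=(world("wrist",np.c_[u,v],d[v,u],c)-x)@R
h=cv2.cvtColor(w,cv2.COLOR_BGR2HSV)[v,u]
k=(abs(X[:,1])<.011)&(abs(X[:,0])<.03)&(X[:,2]>-.03)&(X[:,2]<.022)&(h[:,1]>90)
P=X[k];print(k.sum(),P.min(0),P.max(0))
for _ in range(4):
    A=np.c_[P[:,1:],np.ones(len(P))];f=np.linalg.lstsq(A,P[:,0],rcond=None)[0];r=P[:,0]-A@f;P=P[abs(r)<.002]
print("x = a*y+b*z+c",f,len(P))
# collar & shank
q=(abs(X[:,1])<.03)&(abs(X[:,0])<.04)&(X[:,2]>.03)&(X[:,2]<.1)&(h[:,1]<60)
S=X[q]
for a in np.arange(.03,.1,.007):
    t=S[(S[:,2]>=a)&(S[:,2]<a+.007)]
    if len(t)>3: print(round(a,3),len(t),np.round(t.min(0),4),np.round(t.max(0),4),np.round(np.median(t,0),4))
E
```

```text
5473 [ 0.00937081 -0.01099398 -0.0299899 ] [0.02071029 0.01099598 0.02199693]
x = a*y+b*z+c [-0.00193964  0.16944919  0.01628849] 5473
0.03 330 [-0.0002 -0.0206  0.03  ] [0.0298 0.0203 0.0333] [0.0068 0.0012 0.0307]
0.058 51 [ 0.0188 -0.0045  0.0607] [0.0211 0.0036 0.065 ] [ 0.0198 -0.0001  0.0636]
0.065 118 [ 0.0162 -0.0063  0.065 ] [0.022  0.0054 0.0719] [ 0.0204 -0.0004  0.0688]
0.072 104 [ 0.0167 -0.0059  0.0721] [0.0231 0.0055 0.079 ] [ 0.0216 -0.0004  0.0754]
0.079 4 [ 0.019  -0.0042  0.079 ] [0.0227 0.0051 0.0794] [0.0218 0.0013 0.0792]
```

Tilted 0.169 rad about the pad axis (tip 18 mm toward the robot). I'll carry it over the stand and counter-tilt the tool.

Call:
{"name": "jog_arm", "arguments": {
  "plan": [12.3,-29.6,0,0,0,0,12.3,-29.6,0,0,0,0,12.3,-29.6,0,0,0,0,12.3,-29.6,0,0,0,0,12.3,-29.6,0,0,0,0]
}}

```text
time: 20.92
ee_pos: [0.5344, -0.2603, 0.2604]
tool_rot: [180.0, 0.0, 169.7]
wrist_force: [0.4, -1.1, -2.4]
finger_gap: 0.0254
grasp_force: 60.1
```

Call:
{"name": "jog_arm", "arguments": {
  "plan": [12.3,-29.6,0,0,0,0,12.3,-29.6,0,0,0,0,12.3,-29.6,0,0,0,0,0,0,0,0,0,-0.1,0,0,0,0,0,-0.1]
}}

```text
time: 21.33
ee_pos: [0.482, -0.3417, 0.2603]
tool_rot: [180.0, 0.0, -178.8]
wrist_force: [0.1, 0.1, -1.9]
finger_gap: 0.0252
grasp_force: 60.1
```

Call:
{"name": "jog_arm", "arguments": {
  "plan": [0,0,0,0,0,-0.1,0,0,0,0,0,-0.1,0,0,0,0,-0.084,0,0,0,0,0,-0.084,0,0,0,0,0,0,0]
}}

```text
time: 21.75
ee_pos: [0.4821, -0.3407, 0.2604]
tool_rot: [180.0, 9.8, -167.5]
wrist_force: [-1.1, 0.4, -1.0]
finger_gap: 0.0253
grasp_force: 60.1
```

Call:
{"name": "jog_arm", "arguments": {
  "plan": [0,0,0,0,0,0,0,0,0,0,0,0,0,0,0,0,0,0,0,0,0,0,0,0,0,0,0,0,0,0]
}}

```text
time: 22.17
ee_pos: [0.4832, -0.3406, 0.2601]
tool_rot: [180.0, 9.6, -167.4]
wrist_force: [-0.4, 0.2, -1.2]
finger_gap: 0.0253
grasp_force: 60.1
```

```bash
cat > sty.py <<'E'
from h import *
s=manip.read_state();x=np.array(s["ee_pos"]);R=Ro.from_euler("xyz",s["tool_rot"],degrees=True).as_matrix()
print(s["time"],np.round(x,4),np.round(s["tool_rot"],2))
c=cam("wrist");w,d=manip.grab_frame("wrist")
v,u=np.nonzero(d>0);Xw=world("wrist",np.c_[u,v],d[v,u],c);X=(Xw-x)@R
h=cv2.cvtColor(w,cv2.COLOR_BGR2HSV)[v,u]
k=(abs(X[:,1])<.011)&(abs(X[:,0])<.03)&(X[:,2]>-.03)&(X[:,2]<.022)&(h[:,1]>90);P=X[k]
for _ in range(4):
    A=np.c_[P[:,1:],np.ones(len(P))];f=np.linalg.lstsq(A,P[:,0],rcond=None)[0];r=P[:,0]-A@f;P=P[abs(r)<.002]
b=f[1];ax=np.array([np.sin(np.arctan(b)),0,np.cos(np.arctan(b))]);c0=np.array([f[2]-.013*np.sqrt(1+b*b),0,0])
tip=c0+ax*.0880
print("slope",b,"axis world",np.round(R@ax,3),"tip world",np.round(x+R@tip,4))
k=(Xw[:,2]>.047)&(Xw[:,2]<.06)&(np.hypot(Xw[:,0]-.4808,Xw[:,1]+.3408)<.055)
print("block",k.sum(),cv2.minAreaRect(Xw[k][:,:2].astype(np.float32)))
E
python3 sty.py
```

```text
22.1667 [ 0.4832 -0.3406  0.2601] [ 179.99    9.58 -167.4 ]
slope 0.16954464343886597 axis world [-0.001  0.    -1.   ] tip world [ 0.4802 -0.3412  0.1716]
block 4836 ((0.48076993227005005, -0.34077730774879456), (0.06524752080440521, 0.06422077119350433), 12.744023323059082)
```

Call:
{"name": "jog_arm", "arguments": {
  "plan": [5,0,29.6,0,0,0,5,0,29.6,0,0,0,5,0,29.6,0,0,0,2.5,0,14.8,0,0,0,0,0,0,0,0,0]
}}

```text
time: 22.63
ee_pos: [0.4813, -0.3393, 0.1501]
tool_rot: [179.6, 9.3, -167.5]
wrist_force: [-0.1, 0.7, -3.1]
finger_gap: 0.0251
grasp_force: 60.1
```

Call:
{"name": "jog_arm", "arguments": {
  "plan": [2,0,11.8,0,0,0,2,0,11.8,0,0,0,2,0,11.8,0,0,0,1.7,0,9.9,0,0,0,0,0,0,0,0,0]
}}

```text
time: 23.05
ee_pos: [0.4819, -0.34, 0.1064]
tool_rot: [179.8, 9.5, -167.5]
wrist_force: [-0.0, -0.3, -1.8]
finger_gap: 0.0254
grasp_force: 60.1
```

Call:
{"name": "jog_arm", "arguments": {
  "plan": [0.8,0,4.9,0,0,0,0.7,0,4,0,0,0,0.3,0,2,0,0,0,0,0,0,0,0,0,0,0,0,0,0,0]
}}

```text
time: 23.47
ee_pos: [0.483, -0.3409, 0.0984]
tool_rot: [-180.0, 9.6, -167.4]
wrist_force: [-0.4, -0.9, -2.0]
finger_gap: 0.0254
grasp_force: 60.1
```

Call:
{"name": "jog_arm", "arguments": {
  "plan": [0.3,0,2,0,0,0,0.3,0,2,0,0,0,0.2,0,1,0,0,0,0,0,0,0,0,0,0,0,0,0,0,0]
}}

```text
time: 23.88
ee_pos: [0.4829, -0.3408, 0.093]
tool_rot: [180.0, 9.6, -167.4]
wrist_force: [0.4, -0.0, -1.1]
finger_gap: 0.0254
grasp_force: 60.1
```

Call:
{"name": "jog_arm", "arguments": {
  "plan": [0.2,0,1,0,0,0,0,0,0,0,0,0,0,0,0,0,0,0,0,0,0,0,0,0,0,0,0,0,0,0]
}}

```text
time: 24.3
ee_pos: [0.483, -0.341, 0.0924]
tool_rot: [-180.0, 9.6, -167.4]
wrist_force: [0.1, 0.3, 1.0]
finger_gap: 0.0255
grasp_force: 60.3
```

Call:
{"name": "jog_arm", "arguments": {
  "plan": [0,0,0,0,0,0,0,0,0,0,0,0,0,0,0,0,0,0,0,0,0,0,0,0,0,0,0,0,0,0],
  "claw": 0.8
}}

```text
time: 24.72
ee_pos: [0.4829, -0.3408, 0.0921]
tool_rot: [180.0, 9.6, -167.4]
wrist_force: [0.2, 1.2, -0.1]
finger_gap: 0.0684
grasp_force: 0.0
```

Call:
{"name": "jog_arm", "arguments": {
  "plan": [-1.7,0,-9.9,0,0,0,-3,0,-19.7,0,0,0,-5,0,-29.6,0,0,0,-5,0,-29.6,0,0,0,-5,0,-29.6,0,0,0]
}}

```text
time: 25.13
ee_pos: [0.4824, -0.3407, 0.2143]
tool_rot: [-180.0, 9.6, -167.4]
wrist_force: [-0.0, 0.1, 0.6]
finger_gap: 0.0682
grasp_force: 0.0
```

Call:
{"name": "jog_arm", "arguments": {
  "plan": [-3,0,-19,0,0,0,0,0,0,0,0.084,0,0,0,0,0,0.084,0,0,0,0,0,0,0,0,0,0,0,0,0]
}}

```text
time: 25.55
ee_pos: [0.483, -0.3405, 0.2314]
tool_rot: [180.0, 0.1, -167.4]
wrist_force: [0.3, -0.2, -0.8]
finger_gap: 0.0685
grasp_force: 0.0
```

```bash
python3 - <<'E'
from h import *
s=manip.read_state();print(s["time"],np.round(s["ee_pos"],4),np.round(s["tool_rot"],2))
n="wrist";c=cam(n);p,d=manip.grab_frame(n)
v,u=np.nonzero(d>0);X=world(n,np.c_[u,v],d[v,u],c)
k=(np.hypot(X[:,0]-.48,X[:,1]+.34)<.06)
for lo,hi in((.12,.145),(.047,.0562)):
    q=k&(X[:,2]>lo)&(X[:,2]<hi);print(lo,q.sum(),np.round(np.percentile(X[q],[50,90],axis=0)[:,2],4),cv2.minAreaRect(X[q][:,:2].astype(np.float32)))
for n in("top","scene"):
    c=cam(n);p2,d2=manip.grab_frame(n);W=frame_fit(n,p2,d2,c)
    A=np.c_[W[:,:2],np.ones(len(W))];k=np.ones(len(W),bool)
    for _ in range(4):
        pl=np.linalg.lstsq(A[k],W[k,2],rcond=None)[0];k=abs(W[:,2]-A@pl)<.005
    print(n,pl)
cv2.imwrite("pics/end.png",np.hstack([p[60:340,150:430],cv2.resize(p2[180:290,230:390],(480,330))[:280]]))
E
```

```text
25.55 [ 0.483  -0.3405  0.2314] [ 1.7998e+02  1.2000e-01 -1.6736e+02]
0.12 1596 [0.1306 0.1315] ((0.47951117157936096, -0.34203553199768066), (0.025609739124774933, 0.026053953915834427), 12.913697242736816)
0.047 2311 [0.0556 0.0561] ((0.48083245754241943, -0.3406675159931183), (0.06454654783010483, 0.0641346424818039), 12.800731658935547)
top [-0.00283557 -0.00205112  0.07723907]
scene [-0.00741343 -0.00558739  0.0812435 ]
```

View pics/end.png

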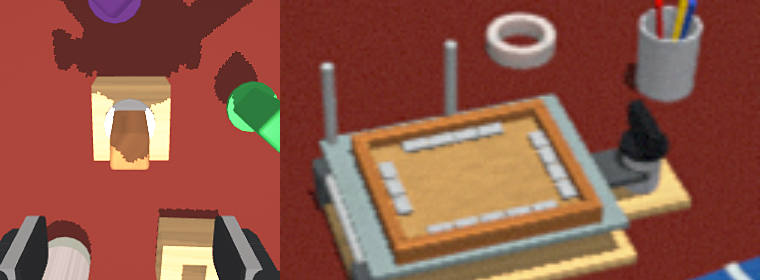

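Stylus stands upright in its stand (130,130), all tabs flat, bed level, arm clear. Hand in.

```bash
python3 -c "
from bench import manip
print(manip.job_done())"
```

```text
the job is handed in; nothing more can be done
None
```

The job is handed in at about 26 s: by the last pictures the bed is level, all seven tabs are flat and the stylus is back upright in its stand; the hand-in returned no verdict.

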